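# Restock the cheese counter display

## Robot

A 6-joint arm with a two-finger parallel gripper is mounted at the origin on the work surface. World frame = base frame: x ahead of the robot, y to its left, z up, the work surface at z = 0. Lengths are in m, angles in rad, forces in N, time in s.
With the tool pointing down it reaches from about 0.35 to 0.975 m from the base axis. Payload 4.9 kg.
Tool frame: the origin (TCP) lies at the very end of the fingers, on their centre line; the grasp point (between the pads) lies 19 mm behind it; z points along the fingers, y is the line along which they close (so a half turn about z gives the same grasp; the last joint's range is limited). The gripper opens to 85 mm and grips with 20 to 120 N. Pads are 22 mm wide; open, the fingers measure 114 mm over their backs; the gripper's body (76 mm by 85 mm) begins 54 mm behind the grasp point. The pads swing forward as they close: fully open they stand 13 mm farther back than shut.
Start: joints at [1.056, 0.053, 1.613, -0, 1.476, -0.119], TCP at [0.241, 0.577, 0.202] pointing down, gripper open.
Joint ranges: [-3.01, 3.01], [-1.01, 2.22], [0.06, 2.58], [-1.02, 4.17], [0.09, 2.62], [-3.14, 3.14]. Speed limits (rad/s): [2.57, 2.57, 3.14, 3.14, 3.14, 3.14].

## Interface

Orientations are given as a unit quaternion [w, x, y, z].
In Python, from plant import manip gives the robot as it stands.
- The arm moves only by the tool play_rows, never from a script. Its argument "series" is a list that holds one entry, the list of rows, each a list of 7 numbers: the shift along the world's x, y, z in m, then the turn, a rotation vector about the world's x, y, z in degrees, then the opening, from 0 (shut) to 1 (fully open). In form: [[[dx, dy, dz, rx, ry, rz, grip], ...]]. A call has 1 to 10 rows; each row shifts and turns the commanded pose from where the row before left it; what a row does not reach is not made up. A row lasts 1/10 s, in which the tool goes at most 50 mm and 8.59 degrees, less where a joint would pass 70% of its speed; a pose out of reach is approached as far as the arm can. A call with a gripper value outside its range is refused whole. The fingers move at their own pace and stop on an object; the grip force is fixed at half the most. Time passes only in rows, so rows that do not move let the fingers close. It gives the time, the measured TCP pose, the force, the opening and the grip force at its end, in the units of the state.
- manip.state(): the state, without advancing time (a new reading comes with each control period).
- manip.grab_frame(name): name is "scene" or "top"; returns a dict with "frame" (384x512x3 uint8, blue, green, red), "mtx" (3x3 intrinsics, pixels), "R" (3x3) and "t" (3): a world point X has camera coordinates R X + t. Camera axes: x right, y down, z forward; pixel columns grow to the right and rows downward; lengths in m; the calibration is good to about 2 mm. A picture is of the moment at which its call begins. There is no depth.
- manip.job_done(): hands the job in; it is judged then, once.
The state is a dict: "time": time; "joint_pos": joint angles; "joint_vel": joint speeds; "joint_efforts": joint torques, N m; "tool_pos": TCP position; "tool_rot": TCP orientation; "contact_force": force on the tool from outside, world axes, zero at the start; "ft_torque": the same for the moment, N m; "gripper_width": opening from 0.0 (shut) to 1.0 (fully open); "grasp_force": force on a finger pad.
Only numpy, scipy, OpenCV 4.12 (cv2) and the standard library are available. Lean on these libraries where they do the work, as an engineer would, in place of code of your own. Each camera call takes 0.05 s, during which the arm holds its last target. There are 200 camera calls.

## Task

Restock the cheese display: slide every cheese loaf from the white board lengthwise into a free lane under the stand's low deck until it sits against the back panel (its end still sticks out at the front), and build the loose drum cheeses from the wooden cradle up into a pyramid on the row of three lying on the deck: first one in each of the two gaps, then, if there is a third, on top of these two, each lined up with the row below. Leave the bottom row and everything else on the counter where it is.

Things in the scene. Friction and masses are not known exactly. Their poses are not given: they have to be found in the camera images.
- stand: Wooden cheese display stand, fixed; place and yaw vary. Origin: centre of its underside, z = 0; its open front looks along its -x (to the robot). 320 mm wide (y), 125 deep (x -62.5 to 62.5). A deck, 50 to 62 mm high, covers four lanes along x, 70 mm wide, 50 high, floored by the counter, between 8 mm walls flush with the deck's front; they end at a back panel at x = +54.5 mm.
- lane1 (a point): Middle of the first lane's mouth, at counter height under the deck's front edge (stand x -62.5, y -117 mm); the other three lanes lie 78, 156 and 234 mm further along the stand's +y. Each is 70 mm wide, 50 mm high and 117 mm deep along the stand's +x.
- gap1 (a point): Where the centre of a drum lies when saddled in one gap of the bottom row: stand x 0, y -33.5, z 141.8 mm.
- gap2 (a point): The same for the other gap: stand x 0, y +33.5, z 141.8 mm.
- peak (a point): Where the centre of the topmost drum lies, saddled on the two gap drums: stand x 0, y 0, z 191.5 mm.
- board: White plastic delivery board, fixed, 380 x 260 x 10 mm, to the left or the right of the stand; the loaves start on it. Origin: centre of its underside; its long side is x.
- cradle: Low wooden cradle, fixed, on the other side; the loose drums start in it. Origin: centre of its underside. 8 mm base 100 mm (x) by 300 mm (y) with low strips (to 18 mm height, 44 mm long in x) that form three grooves at y = -90, 0, +90 mm; the drums lie with their axes along the cradle's x, drum axis 38 mm high; their flat ends are free.
- loaf1: A cheese loaf, pale yellow rounded block 150 (its x) x 56 (y) x 42 mm (z), about 0.4 kg. Origin: centre of its underside. Absent in some starts (two to four are there). All the way in, it still sticks out 33 mm in front of the deck. Sliding it on the counter takes up to 8 N.
- loaf2: A cheese loaf, pale yellow rounded block 150 (its x) x 56 (y) x 42 mm (z), about 0.4 kg. Origin: centre of its underside. Absent in some starts (two to four are there). All the way in, it still sticks out 33 mm in front of the deck. Sliding it on the counter takes up to 8 N.
- loaf3: A cheese loaf, pale yellow rounded block 150 (its x) x 56 (y) x 42 mm (z), about 0.4 kg. Origin: centre of its underside. Absent in some starts (two to four are there). All the way in, it still sticks out 33 mm in front of the deck. Sliding it on the counter takes up to 8 N.
- loaf4: A cheese loaf, pale yellow rounded block 150 (its x) x 56 (y) x 42 mm (z), about 0.4 kg. Origin: centre of its underside. Absent in some starts (two to four are there). All the way in, it still sticks out 33 mm in front of the deck. Sliding it on the counter takes up to 8 N.
- drum1: A small drum cheese: solid cylinder of 60 mm diameter and 60 mm length, about 0.17 kg, brownish-yellow rind and paler flat ends, lying on its side. Origin: its centre; its x is the cylinder's axis. It rolls. Loose, starts in the cradle. Absent in some starts (two or three are there).
- drum2: A small drum cheese: solid cylinder of 60 mm diameter and 60 mm length, about 0.17 kg, brownish-yellow rind and paler flat ends, lying on its side. Origin: its centre; its x is the cylinder's axis. It rolls. Loose, starts in the cradle. Absent in some starts (two or three are there).
- drum3: A small drum cheese: solid cylinder of 60 mm diameter and 60 mm length, about 0.17 kg, brownish-yellow rind and paler flat ends, lying on its side. Origin: its centre; its x is the cylinder's axis. It rolls. Loose, starts in the cradle. Absent in some starts (two or three are there).
- row1: A drum cheese like the others (60 mm diameter, 60 mm long, origin at its centre, x its axis), loose, already lying on the deck in a groove between 10 mm high wooden strips, at the stand's x = 0, y = -67, z = 92 mm, axis along the stand's x.
- row2: A drum cheese like the others (60 mm diameter, 60 mm long, origin at its centre, x its axis), loose, already lying on the deck in a groove between 10 mm high wooden strips, at the stand's x = 0, y = 0, z = 92 mm, axis along the stand's x.
- row3: A drum cheese like the others (60 mm diameter, 60 mm long, origin at its centre, x its axis), loose, already lying on the deck in a groove between 10 mm high wooden strips, at the stand's x = 0, y = 67, z = 92 mm, axis along the stand's x.
- bottle: Bystander: white plastic bottle, 190 mm high, 64 mm diameter; origin under its centre.
- jar: Bystander: amber glass jar with steel lid, 100 mm high, 72 mm diameter; origin under its centre.
- terminal: Bystander: black card terminal 160 x 75 x 35 mm; origin under its centre.
- knife: Bystander: spatula-shaped cheese server, 240 mm long, lying flat.
- wedge: Bystander: piece of cheese with brown rind, about 115 x 55 x 50 mm; origin under its centre.
- tin: Bystander: flat round steel tin, 90 mm diameter, 40 mm high; origin under its centre.
- slates: Bystander: stack of dark price slates, 100 x 70 x 20 mm; origin under its centre.
Things that resemble listed ones, but are neither listed nor needed, are in the scene too. What is shaped like the drum2 but blue is not meant.

How it is judged:
On the way:
1. one drum cheese lies in each of the two gaps of the bottom row (((x of drum1 in the frame of stand between -0.012 and 0.012 m and y of drum1 in the frame of stand between -0.0425 and -0.0245 m and z of drum1 in the frame of stand between 0.1338 and 0.1498 m and angle between the x axis of drum1 and the x axis of stand, either way round below 0.2 rad) or (x of drum2 in the frame of stand between -0.012 and 0.012 m and y of drum2 in the frame of stand between -0.0425 and -0.0245 m and z of drum2 in the frame of stand between 0.1338 and 0.1498 m and angle between the x axis of drum2 and the x axis of stand, either way round below 0.2 rad) or (x of drum3 in the frame of stand between -0.012 and 0.012 m and y of drum3 in the frame of stand between -0.0425 and -0.0245 m and z of drum3 in the frame of stand between 0.1338 and 0.1498 m and angle between the x axis of drum3 and the x axis of stand, either way round below 0.2 rad)) and ((x of drum1 in the frame of stand between -0.012 and 0.012 m and y of drum1 in the frame of stand between 0.0245 and 0.0425 m and z of drum1 in the frame of stand between 0.1338 and 0.1498 m and angle between the x axis of drum1 and the x axis of stand, either way round below 0.2 rad) or (x of drum2 in the frame of stand between -0.012 and 0.012 m and y of drum2 in the frame of stand between 0.0245 and 0.0425 m and z of drum2 in the frame of stand between 0.1338 and 0.1498 m and angle between the x axis of drum2 and the x axis of stand, either way round below 0.2 rad) or (x of drum3 in the frame of stand between -0.012 and 0.012 m and y of drum3 in the frame of stand between 0.0245 and 0.0425 m and z of drum3 in the frame of stand between 0.1338 and 0.1498 m and angle between the x axis of drum3 and the x axis of stand, either way round below 0.2 rad))), for 0.2 s.
At the end, for the whole second after the job is handed in: Every loaf present lies flat in a lane, inner end within 7 mm of the back panel; every loose drum lies in a pyramid saddle within 12 mm along the axis, 9 mm sideways, 8 mm in height and 0.2 rad; bottom-row drums within 12 mm of their start; all at rest (x of each of loaf1, loaf2, loaf3, loaf4 in the frame of stand above -0.0275 m and y of loaf1 in the frame of stand between -0.155 and 0.155 m and z of each of loaf1, loaf2, loaf3, loaf4 in the frame of stand below 0.008 m and angle between each of loaf1, loaf2, loaf3, loaf4's own z axis and vertical below 0.1 rad and linear speed of each of loaf1, loaf2, loaf3, loaf4, drum1, drum2, drum3 below 0.02 m/s and y of loaf2 in the frame of stand between -0.155 and 0.155 m and y of loaf3 in the frame of stand between -0.155 and 0.155 m and y of loaf4 in the frame of stand between -0.155 and 0.155 m and ((x of drum1 in the frame of stand between -0.012 and 0.012 m and y of drum1 in the frame of stand between -0.0425 and -0.0245 m and z of drum1 in the frame of stand between 0.1338 and 0.1498 m and angle between the x axis of drum1 and the x axis of stand, either way round below 0.2 rad) or (x of drum1 in the frame of stand between -0.012 and 0.012 m and y of drum1 in the frame of stand between 0.0245 and 0.0425 m and z of drum1 in the frame of stand between 0.1338 and 0.1498 m and angle between the x axis of drum1 and the x axis of stand, either way round below 0.2 rad) or (x of drum1 in the frame of stand between -0.012 and 0.012 m and y of drum1 in the frame of stand between -0.009 and 0.009 m and z of drum1 in the frame of stand between 0.1836 and 0.1996 m and angle between the x axis of drum1 and the x axis of stand, either way round below 0.2 rad)) and ((x of drum2 in the frame of stand between -0.012 and 0.012 m and y of drum2 in the frame of stand between -0.0425 and -0.0245 m and z of drum2 in the frame of stand between 0.1338 and 0.1498 m and angle between the x axis of drum2 and the x axis of stand, either way round below 0.2 rad) or (x of drum2 in the frame of stand between -0.012 and 0.012 m and y of drum2 in the frame of stand between 0.0245 and 0.0425 m and z of drum2 in the frame of stand between 0.1338 and 0.1498 m and angle between the x axis of drum2 and the x axis of stand, either way round below 0.2 rad) or (x of drum2 in the frame of stand between -0.012 and 0.012 m and y of drum2 in the frame of stand between -0.009 and 0.009 m and z of drum2 in the frame of stand between 0.1836 and 0.1996 m and angle between the x axis of drum2 and the x axis of stand, either way round below 0.2 rad)) and ((x of drum3 in the frame of stand between -0.012 and 0.012 m and y of drum3 in the frame of stand between -0.0425 and -0.0245 m and z of drum3 in the frame of stand between 0.1338 and 0.1498 m and angle between the x axis of drum3 and the x axis of stand, either way round below 0.2 rad) or (x of drum3 in the frame of stand between -0.012 and 0.012 m and y of drum3 in the frame of stand between 0.0245 and 0.0425 m and z of drum3 in the frame of stand between 0.1338 and 0.1498 m and angle between the x axis of drum3 and the x axis of stand, either way round below 0.2 rad) or (x of drum3 in the frame of stand between -0.012 and 0.012 m and y of drum3 in the frame of stand between -0.009 and 0.009 m and z of drum3 in the frame of stand between 0.1836 and 0.1996 m and angle between the x axis of drum3 and the x axis of stand, either way round below 0.2 rad)) and distance of each of row1, row2, row3 from where it was at the start of the episode below 0.012 m); the robot touches nothing.
It fails at once if a bystander on the counter is pushed more than 40 mm from its place (distance of any of bottle, jar, terminal, knife, wedge, tin, slates from where it was at the start of the episode above 0.04 m).
It fails at once if the bottle or the jar is tipped over (angle between any of bottle, jar's own z axis and vertical above 0.6 rad).
Of loaf1, loaf2, loaf3, loaf4 only 2 to 4 are there at a start; the rules pass over those that are not, and their reading is None.
Of drum1, drum2, drum3 only 2 to 3 are there at a start; the rules pass over those that are not, and their reading is None.
At some moment in a run one of loaf1, loaf2, loaf3, loaf4 may be knocked a few centimetres aside while the robot is not near it.
It also fails if it takes over 210 s, if anything falls off the work surface, if the arm or the gripper's body presses on something with over 40 N, if the wrist force passes 120 N, or if a joint passes its speed limit or range.

## Working session

There is one attempt and no reset: what is moved stays moved. The work goes in short steps, Python scripts to look and compute and a tool call to move; the robot and the scene stay as the last step left them, time stands still between calls to the robot, and variables do not carry over. Pictures are saved under pics/ and viewed, at most 14 in all, crops included, and the job is handed in when it is done.

Besides the shell and the picture viewer there is one more tool, called as a command line: name --argument value ..., lists and objects as JSON in quotes. play_rows: Moves the arm, as the interface text tells. Its arguments: {"type":"object","properties":{"series":{"type":"array"}},"required":["series"]}

```bash
mkdir -p pics; cat > h.py <<'E'
from plant import manip
import numpy as np, cv2
def grab(n,save=None):
    f=manip.grab_frame(n)
    if save: cv2.imwrite('pics/'+save,f['frame'])
    return f
def ray(f,u,v,z):
    K,R,t=[np.array(f[k],float) for k in('mtx','R','t')]
    d=R.T@np.linalg.inv(K)@np.array([u,v,1.]); c=-R.T@t.ravel()
    return (c+d*(z-c[2])/d[2])
def proj(f,X):
    K,R,t=[np.array(f[k],float) for k in('mtx','R','t')]
    p=(K@(R@np.atleast_2d(X).T+t.reshape(3,1))).T
    return p[:,:2]/p[:,2:]
E
python3 - <<'E'
from h import *
import pickle
for n in('top','scene'):
    f=grab(n); pickle.dump(f,open(n+'0.pkl','wb'))
    cv2.imwrite('pics/%s0.png'%n,cv2.resize(f['frame'],(800,600),interpolation=cv2.INTER_CUBIC))
    print(n,np.round(-np.array(f['R']).T@np.array(f['t']).ravel(),3), np.round(f['mtx'],1).tolist())
s=manip.state();print({k:np.round(v,3) for k,v in s.items()})
E
```

```text
top [ 0.316 -0.015  2.013] [[483.6, 0.0, 255.7], [0.0, 483.6, 188.8], [0.0, 0.0, 1.0]]
scene [1.821 0.128 0.938] [[418.6, 0.0, 253.4], [0.0, 418.6, 191.8], [0.0, 0.0, 1.0]]
{'time': np.float64(0.1), 'joint_pos': array([ 1.056,  0.053,  1.614,  0.   ,  1.476, -0.119]), 'joint_vel': array([ 0.001, -0.002, -0.003, -0.001,  0.001,  0.   ]), 'joint_efforts': array([ 0.0000e+00, -3.9491e+01, -3.7136e+01, -0.0000e+00,  4.0000e-03,
        0.0000e+00]), 'tool_pos': array([0.241, 0.576, 0.201]), 'tool_rot': array([-0.   ,  0.197,  0.98 , -0.001]), 'contact_force': array([ 0.91 ,  0.235, -0.243]), 'ft_torque': array([-0.025, -0.06 , -0.005]), 'grasp_force': np.float64(0.0), 'gripper_width': np.float64(1.001)}
```

View pics/top0.png

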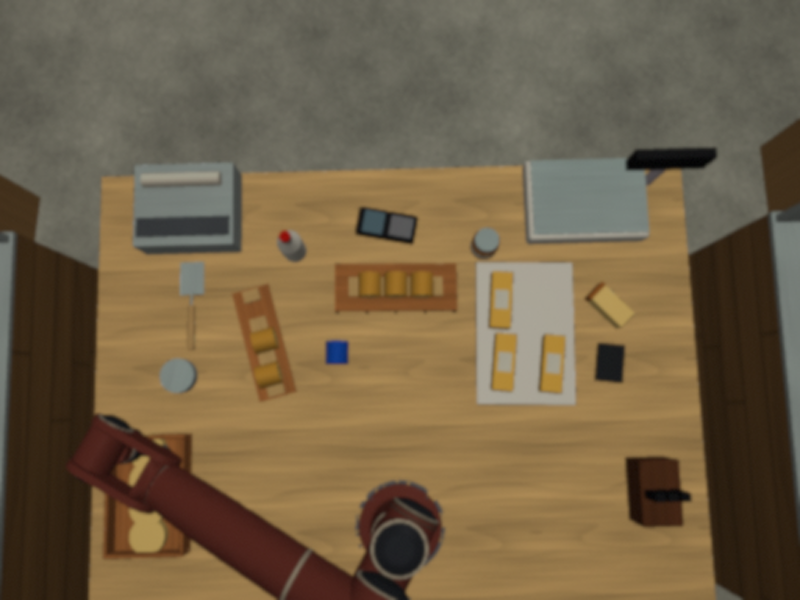

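View pics/scene0.png

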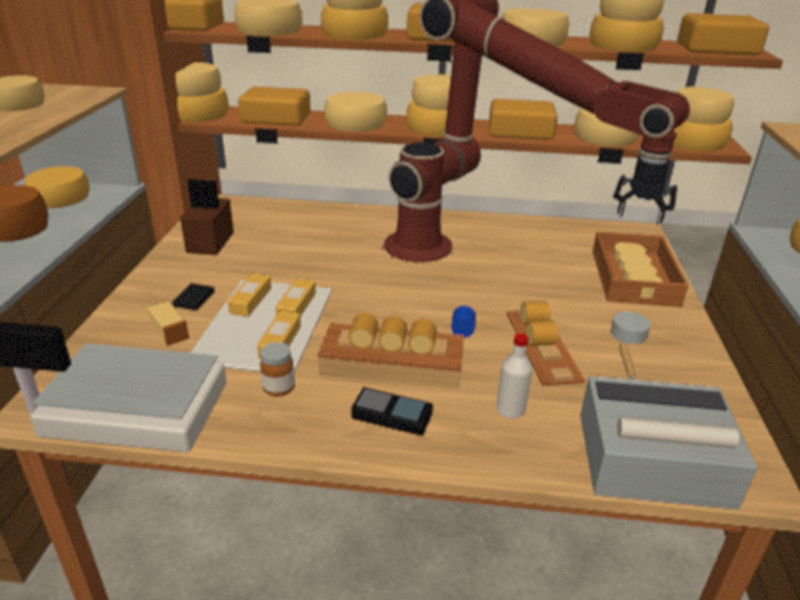

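Top view (800x600): three loaves on the white board at (501,300), (504,362) and (552,363). Loose drums in the cradle are at (262,340) and (267,374). The stand is at (396,288) with its row of three. The only lookalike is the blue drum at (337,352), which isn't meant. The yellow-brown pair lying in the cradle grooves fits the description. Next I measure by colour and confirm in a crop.

```bash
cat > seg.py <<'E'
from h import *
def blobs(f,lo,hi,box,amin=40):
    hsv=cv2.cvtColor(cv2.resize(f['frame'],None,fx=4,fy=4,interpolation=cv2.INTER_CUBIC),cv2.COLOR_BGR2HSV)
    m=cv2.inRange(hsv,np.array(lo),np.array(hi)); x0,y0,x1,y1=[int(4*b) for b in box]
    k=np.zeros_like(m); k[y0:y1,x0:x1]=m[y0:y1,x0:x1]
    out=[]
    for c in cv2.findContours(k,cv2.RETR_EXTERNAL,cv2.CHAIN_APPROX_NONE)[0]:
        if cv2.contourArea(c)>amin*16:
            p=(c.reshape(-1,2)+.5)/4-.5
            out.append(p)
    return out
def rect(f,p,z):
    w=np.array([ray(f,u,v,z)[:2] for u,v in p],np.float32)
    (cx,cy),(a,b),ang=cv2.minAreaRect(w)
    if a<b: ang-=90 ; a,b=b,a
    return np.round([cx,cy,a,b,(ang+90)%180-90],4)
E
python3 - <<'E'
from seg import *; import pickle
f=pickle.load(open('top0.pkl','rb')); hsv=cv2.cvtColor(f['frame'],cv2.COLOR_BGR2HSV)
for n,(u,v) in dict(loaf=(319,205),label=(322,191),drum=(168,218),drum2=(171,240),row=(253,182),deck=(220,190),table=(270,215),crad=(158,197),board=(340,200),crd2=(180,250)).items(): print(n,hsv[int(v),int(u)])
cv2.imwrite('pics/crop0.png',cv2.resize(f['frame'][155:265,140:380],(800,367),interpolation=cv2.INTER_CUBIC))
E
```

```text
loaf [ 20 177 176]
label [ 24  33 162]
drum [ 19 188 148]
drum2 [ 19 187 150]
row [ 19 190 153]
deck [ 14 175 124]
table [ 18 127 162]
crad [ 13 175 128]
board [ 23  26 168]
crd2 [ 18 131 144]
```

View pics/crop0.png

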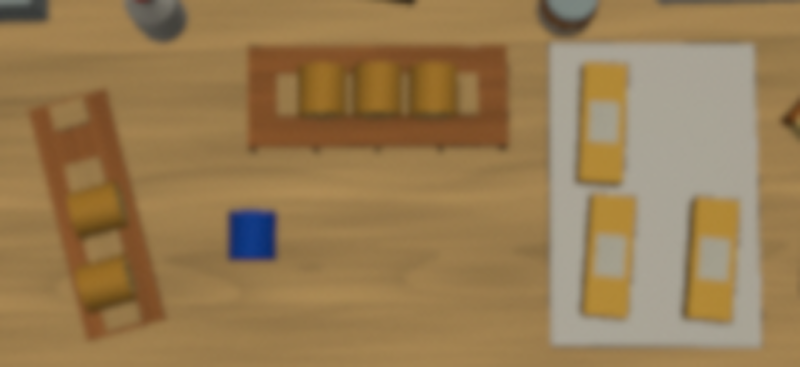

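Crop: the two yellow-brown drums lie in the cradle at crop (95,210) and (103,283). The blue one at (252,235) stays. The loaves are at (604,122), (609,256) and (712,259).

```bash
cat >> seg.py <<'E'
def loaves(f,z=.052,box=(300,150,375,265)):
    r=[rect(f,p,z) for p in blobs(f,(15,110,100),(24,255,255),box)]
    return r
E
python3 - <<'E'
from seg import *; import pickle
f=pickle.load(open('top0.pkl','rb'))
print('loaf',*loaves(f),sep='\n')
for b,n in(((205,160,298,206),'stand'),((145,175,195,260),'cradle')):
    for p in blobs(f,(5,150,60),(16,255,255),b): print(n,rect(f,p,.062 if n=='stand' else .013))
for p in blobs(f,(17,160,60),(24,255,255),(220,165,290,200))+blobs(f,(17,160,60),(24,255,255),(150,195,190,256)): 
    print('drum',p.mean(0).round(1),rect(f,p,.092 if p[:,0].mean()>200 else .038))
for p in blobs(f,(0,0,120),(180,60,255),(300,150,380,265)): print('board',rect(f,p,.01))
E
```

```text
loaf
[ 0.4049 -0.4051  0.1471  0.0571 -7.053 ]
[ 0.4121 -0.2802  0.1464  0.0553 -6.7739]
[ 0.5745 -0.2795  0.1488  0.0549 -4.8753]
[ 0.5116 -0.3473  0.4713  0.3087 -2.2019]
stand [ 6.13300e-01 -4.80000e-03  3.18100e-01  1.25600e-01  8.90246e+01]
cradle [ 0.4829  0.3487  0.2984  0.1    14.3623]
drum [236.3 182. ] [ 0.6179  0.0611  0.0671  0.0604 -1.5073]
drum [269.4 182.2] [ 0.6149 -0.0713  0.0681  0.0614 -1.5073]
drum [252.9 181.6] [ 0.6171 -0.0054  0.0671  0.0644 -1.501 ]
drum [171.9 239.5] [ 3.95500e-01  3.33300e-01  6.91000e-02  6.03000e-02 -7.27327e+01]
drum [168.7 217.3] [ 4.86100e-01  3.42800e-01  6.72000e-02  6.03000e-02 -7.59751e+01]
board [ 0.4906 -0.3455  0.3775  0.2597 -1.9233]
board [ 7.47000e-01 -4.55600e-01  1.74400e-01  1.40000e-02  8.84834e+01]
board [ 7.38800e-01 -2.56100e-01  6.13000e-02  4.09000e-02  8.84834e+01]
```

play_rows --series '[[[0.0306,-0.0293,-0.01,0,0,4.65,1],[0.0306,-0.0293,-0.01,0,0,4.65,1],[0.0306,-0.0293,-0.01,0,0,4.65,1],[0.0306,-0.0293,-0.01,0,0,4.65,1],[0.0306,-0.0293,-0.01,0,0,4.65,1],[0.0306,-0.0293,-0.01,0,0,4.65,1],[0.0306,-0.0293,-0.01,0,0,4.65,1],[0.0306,-0.0293,-0.01,0,0,4.65,1],[0,0,0,0,0,0,1],[0,0,0,0,0,0,1]]]'

```text
time: 1.1
tool_pos: [0.4857, 0.3415, 0.1214]
tool_rot: [-0.001, -0.125, 0.992, -0.0]
contact_force: [0.1, 0.0, 0.4]
gripper_width: 1.003
grasp_force: 0.0
```

play_rows --series '[[[0.0005,0.0015,-0.03,0,0,0,1],[0,0,-0.03,0,0,0,1],[0,0,-0.025,0,0,0,1],[0,0,-0.014,0,0,0,1],[0,0,0,0,0,0,1],[0,0,0,0,0,0,0.3],[0,0,0,0,0,0,0.3],[0,0,0,0,0,0,0.3],[0,0,0,0,0,0,0.3],[0,0,0,0,0,0,0.3]]]'

```text
time: 2.1
tool_pos: [0.4881, 0.3449, 0.0259]
tool_rot: [0.002, -0.126, 0.992, 0.001]
contact_force: [-0.6, -0.0, 6.5]
gripper_width: 0.681
grasp_force: 65.0
```

play_rows --series '[[[0,0,0,0,0,0,0.3],[0,0,0,0,0,0,0.3],[0,0,0,0,0,0,0.3],[0,0,0,0,0,0,0.3]]]'

```text
time: 2.5
tool_pos: [0.4881, 0.345, 0.0259]
tool_rot: [0.002, -0.126, 0.992, 0.001]
contact_force: [-0.4, 0.6, 6.1]
gripper_width: 0.677
grasp_force: 65.0
```

play_rows --series '[[[0,0,0.02,0,0,0,0.3],[0,0,0.04,0,0,0,0.3],[0,0,0.045,0,0,0,0.3],[0,-0.02,0.045,0,0,-8.1,0.3],[0.01,-0.03,0.028,0,0,-8.1,0.3],[0.01,-0.03,0,0,0,-8.1,0.3],[0.01,-0.03,0,0,0,-8.1,0.3],[0.01,-0.03,0,0,0,-8.1,0.3],[0.01,-0.03,0,0,0,-8.1,0.3],[0.01,-0.03,0,0,0,-8.1,0.3]]]'

```text
time: 3.5
tool_pos: [0.5461, 0.1424, 0.201]
tool_rot: [-0.0, 0.363, 0.932, -0.0]
contact_force: [0.2, -0.0, -1.2]
gripper_width: 0.678
grasp_force: 64.8
```

play_rows --series '[[[0.01,-0.03,0,0,0,-8.1,0.3],[0.01,-0.03,0,0,0,-8.1,0.3],[0.01,-0.03,0,0,0,-8.1,0.3],[0.01,-0.03,0,0,0,-8.1,0.3],[0.01,-0.03,0,0,0,-8.1,0.3],[0.01,-0.02,0,0,0,-8.1,0.3],[0,0,0,0,0,0,0.3],[0,0,0,0,0,0,0.3],[0,0,0,0,0,0,0.3]]]'

```text
time: 4.4
tool_pos: [0.6058, -0.0255, 0.201]
tool_rot: [-0.0, 0.711, 0.703, -0.0]
contact_force: [-0.5, 0.8, -1.7]
gripper_width: 0.68
grasp_force: 64.8
```

```bash
python3 - <<'E'
from seg import *; import pickle
for n in('top','scene'):
    f=grab(n); pickle.dump(f,open(n+'1.pkl','wb'))
    if n=='top': print(*loaves(f),sep='\n')
f=pickle.load(open('scene1.pkl','rb'))
cv2.imwrite('pics/s1.png',cv2.resize(f['frame'][140:290,150:390],(800,500),interpolation=cv2.INTER_CUBIC))
s=manip.state(); print(s['tool_pos'],s['tool_rot'],s['gripper_width'])
E
```

```text
[ 0.4048 -0.4051  0.1468  0.057  -7.053 ]
[ 0.4122 -0.2803  0.1466  0.0553 -6.7739]
[ 0.5745 -0.2796  0.1486  0.0549 -4.8326]
[ 0.5116 -0.3473  0.4713  0.3087 -2.2019]
[ 0.60589418 -0.02526557  0.20116208] [-1.45422837e-04  7.11232040e-01  7.02957299e-01  1.88900409e-06] 0.6770476582770555
```

View pics/s1.png

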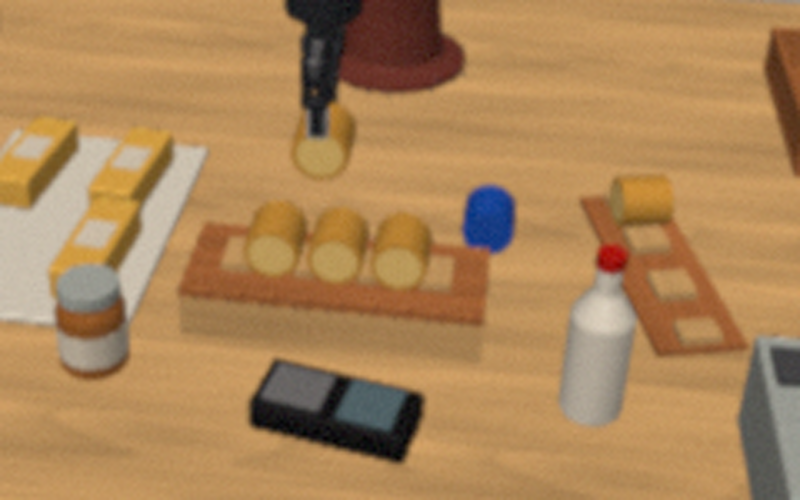

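```bash
python3 - <<'E'
from seg import *; import pickle
f=pickle.load(open('scene1.pkl','rb'))
for u,v in((274,255),(338,262),(401,267)):
    # intersection of the ray with plane z=.092
    print(ray(f,150+u*.3,140+v*.3,.092).round(4))
print('held face at z .213',ray(f,150+322*.3,140+157*.3,.213).round(4))
# disc masks: paler face
hsv=cv2.cvtColor(f['frame'],cv2.COLOR_BGR2HSV)
print([hsv[int(140+v*.3),int(150+u*.3)].tolist() for u,v in((274,255),(338,262),(338,230),(322,157))])
E
```

```text
[ 0.6503 -0.0672  0.092 ]
[6.53e-01 3.00e-04 9.20e-02]
[0.6523 0.0657 0.092 ]
held face at z .213 [ 0.6452 -0.0189  0.213 ]
[[19, 130, 187], [20, 135, 183], [18, 187, 183], [19, 139, 185]]
```

Crop: the drum is held level at (322,145), above and in front of the row at (274,240), (338,245) and (401,250). The loaves haven't moved. The held drum and the top camera agree on the stand pose. Now lowering into gap 1.

play_rows --series '[[[0.008,-0.013,0,0,0,-0.4,0.3],[0,0,-0.02,0,0,0,0.3],[0,0,-0.025,0,0,0,0.3],[0,0,-0.015,0,0,0,0.3],[0,0,-0.006,0,0,0,0.3],[0,0,0,0,0,0,0.3],[0,0,0,0,0,0,0.3],[0,0,0,0,0,0,0.3]]]'

```text
time: 5.3
tool_pos: [0.6153, -0.0394, 0.1369]
tool_rot: [0.001, 0.714, 0.7, 0.001]
contact_force: [0.2, -0.1, -1.5]
gripper_width: 0.68
grasp_force: 64.8
```

play_rows --series '[[[-0.0005,0,-0.003,0,0,0,0.3],[0,0,-0.002,0,0,0,0.3],[0,0,0,0,0,0,0.3],[0,0,0,0,0,0,0.3]]]'

```text
time: 5.7
tool_pos: [0.614, -0.0393, 0.1305]
tool_rot: [0.0, 0.714, 0.7, 0.0]
contact_force: [-0.3, -0.1, -1.3]
gripper_width: 0.679
grasp_force: 64.9
```

play_rows --series '[[[0,0.0005,-0.0015,0,0,0,0.3],[0,0,0,0,0,0,0.3],[0,0,0,0,0,0,0.3]]]'

```text
time: 6.0
tool_pos: [0.6141, -0.0395, 0.1303]
tool_rot: [0.001, 0.714, 0.7, -0.0]
contact_force: [-1.6, -2.3, 5.6]
gripper_width: 0.68
grasp_force: 65.6
```

play_rows --series '[[[0,0,-0.0015,0,0,0,0.3],[0,0,0,0,0,0,0.3],[0,0,0,0,0,0,0.3]]]'

```text
time: 6.3
tool_pos: [0.6142, -0.0401, 0.1301]
tool_rot: [0.001, 0.714, 0.7, -0.001]
contact_force: [-5.1, -3.3, 10.7]
gripper_width: 0.677
grasp_force: 66.1
```

play_rows --series '[[[0,-0.001,0.0015,0,0,0,0.3],[0,0,0,0,0,0,0.3],[0,0,0,0,0,0,1],[0,0,0,0,0,0,1],[0,0,0,0,0,0,1],[0,0,0,0,0,0,1],[0,0,0.02,0,0,0,1],[0,0,0.04,0,0,0,1],[0,0,0.04,0,0,0,1]]]'

```text
time: 7.2
tool_pos: [0.6129, -0.0394, 0.2283]
tool_rot: [-0.001, 0.714, 0.7, -0.001]
contact_force: [1.6, -0.8, 0.5]
gripper_width: 0.999
grasp_force: 0.0
```

play_rows --series '[[[-0.0242,0.0414,0,0,0,-8.28,1],[-0.0242,0.0414,-0.012,0,0,-8.28,1],[-0.0242,0.0414,-0.012,0,0,-8.28,1],[-0.0242,0.0414,-0.012,0,0,-8.28,1],[-0.0242,0.0414,-0.012,0,0,-8.28,1],[-0.0242,0.0414,-0.012,0,0,-8.28,1],[-0.0242,0.0414,-0.012,0,0,-8.28,1],[-0.0242,0.0414,-0.012,0,0,-8.28,1],[-0.0242,0.0414,-0.012,0,0,-8.28,1],[0,0,0,0,0,0,1]]]'

```text
time: 8.2
tool_pos: [0.4012, 0.3216, 0.1348]
tool_rot: [-0.0, 0.988, 0.152, -0.002]
contact_force: [-0.8, -0.7, 0.9]
gripper_width: 1.002
grasp_force: 0.0
```

```bash
python3 - <<'E'
from seg import *; import pickle
f=grab('top','t2.png'); print(*loaves(f),sep='\n')
f=grab('scene'); pickle.dump(f,open('scene2.pkl','wb'))
cv2.imwrite('pics/s2.png',cv2.resize(f['frame'][140:290,150:390],(800,500),interpolation=cv2.INTER_CUBIC))
s=manip.state(); print(s['tool_pos'],s['tool_rot'],s['gripper_width'])
E
```

```text
[ 0.4049 -0.405   0.1469  0.0568 -7.2034]
[ 0.4121 -0.2803  0.1466  0.0551 -6.7377]
[ 0.5743 -0.2795  0.1485  0.0549 -4.8326]
[ 0.5116 -0.3473  0.4713  0.3087 -2.2019]
[0.4043371  0.31925522 0.13646169] [ 3.41539711e-04  9.88484749e-01  1.51319811e-01 -3.14883252e-04] 0.9960425623518544
```

View pics/s2.png

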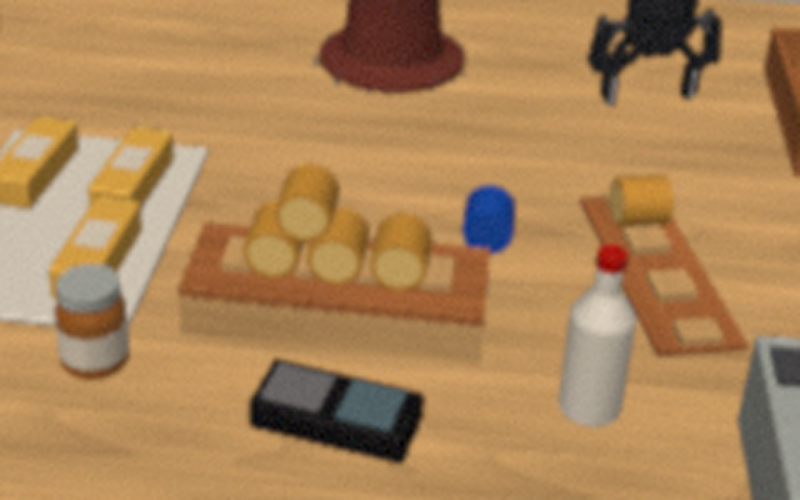

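Crop: drum sits in gap 1 at (308,203), aligned with the row. The second drum is in the cradle at (641,198).

play_rows --series '[[[-0.0088,0.0138,0,0,0,-3,1],[0,0,-0.03,0,0,0,1],[0,0,-0.03,0,0,0,1],[0,0,-0.03,0,0,0,1],[0,0,-0.024,0,0,0,1],[0,0,0,0,0,0,1],[0,0,0,0,0,0,0.3],[0,0,0,0,0,0,0.3],[0,0,0,0,0,0,0.3],[0,0,0,0,0,0,0.3]]]'

```text
time: 9.3
tool_pos: [0.3985, 0.3335, 0.0257]
tool_rot: [-0.001, 0.992, 0.124, 0.002]
contact_force: [1.1, -1.4, 6.5]
gripper_width: 0.68
grasp_force: 65.1
```

play_rows --series '[[[0,0,0,0,0,0,0.3],[0,0,0,0,0,0,0.3],[0,0,0,0,0,0,0.3],[0,0,0,0,0,0,0.3]]]'

```text
time: 9.7
tool_pos: [0.3986, 0.3335, 0.0257]
tool_rot: [-0.001, 0.992, 0.124, 0.002]
contact_force: [0.1, -0.9, 6.3]
gripper_width: 0.674
grasp_force: 65.1
```

play_rows --series '[[[0,0,0.02,0,0,0,0.3],[0,0,0.04,0,0,0,0.3],[0,0,0.045,0,0,0,0.3],[0.02,-0.03,0.04,0,0,8.28,0.3],[0.02,-0.034,0.03,0,0,8.28,0.3],[0.02,-0.034,0,0,0,8.28,0.3],[0.02,-0.034,0,0,0,8.28,0.3],[0.02,-0.034,0,0,0,8.28,0.3],[0.02,-0.034,0,0,0,8.28,0.3],[0.02,-0.034,0,0,0,8.28,0.3]]]'

```text
time: 10.7
tool_pos: [0.5349, 0.0998, 0.1949]
tool_rot: [-0.0, 0.807, 0.591, 0.0]
contact_force: [0.4, -0.6, -1.8]
gripper_width: 0.676
grasp_force: 65.0
```

play_rows --series '[[[0.038,-0.034,0,0,0,8.28,0.3],[0.038,-0.038,0,0,0,8.28,0.3],[0,0,0,0,0,0,0.3],[0,0,0,0,0,0,0.3],[0,0,0,0,0,0,0.3]]]'

```text
time: 11.2
tool_pos: [0.6066, 0.0331, 0.1946]
tool_rot: [-0.0, 0.716, 0.699, -0.0]
contact_force: [-0.3, 1.2, -1.5]
gripper_width: 0.677
grasp_force: 65.2
```

play_rows --series '[[[0.008,-0.006,0,0,0,0,0.3],[0,0,-0.02,0,0,0,0.3],[0,0,-0.02,0,0,0,0.3],[0,0,-0.015,0,0,0,0.3],[0,0,-0.006,0,0,0,0.3],[0,0,0,0,0,0,0.3],[0,0,0,0,0,0,0.3],[0,0,0,0,0,0,0.3]]]'

```text
time: 12.0
tool_pos: [0.6159, 0.0265, 0.135]
tool_rot: [0.001, 0.716, 0.698, 0.001]
contact_force: [-0.0, 0.2, -2.1]
gripper_width: 0.675
grasp_force: 65.2
```

play_rows --series '[[[0,0,-0.002,0,0,0,0.3],[0,0,0,0,0,0,0.3],[0,0,0,0,0,0,0.3]]]'

```text
time: 12.3
tool_pos: [0.6156, 0.0265, 0.1323]
tool_rot: [0.0, 0.716, 0.698, 0.0]
contact_force: [0.4, 0.1, -0.4]
gripper_width: 0.68
grasp_force: 65.3
```

play_rows --series '[[[-0.001,0,-0.002,0,0,0,0.3],[0,0,0,0,0,0,0.3],[0,0,0,0,0,0,0.3]]]'

```text
time: 12.6
tool_pos: [0.6156, 0.0269, 0.1321]
tool_rot: [0.001, 0.716, 0.698, 0.002]
contact_force: [0.1, 2.1, 4.6]
gripper_width: 0.676
grasp_force: 65.9
```

play_rows --series '[[[0,0,-0.001,0,0,0,0.3],[0,0,0,0,0,0,0.3],[0,0,0,0,0,0,0.3]]]'

```text
time: 12.9
tool_pos: [0.6157, 0.0272, 0.132]
tool_rot: [0.001, 0.716, 0.698, 0.002]
contact_force: [-1.0, 2.6, 7.1]
gripper_width: 0.68
grasp_force: 66.3
```

Contact; it pushes a little toward +y, so I shift slightly that way and release.

play_rows --series '[[[-0.001,0.0015,0.001,0,0,0,0.3],[0,0,0,0,0,0,0.3],[0,0,0,0,0,0,1],[0,0,0,0,0,0,1],[0,0,0,0,0,0,1],[0,0,0,0,0,0,1],[0,0,0.02,0,0,0,1],[0,0,0.04,0,0,0,1],[0,0,0.04,0,0,0,1]]]'

```text
time: 13.8
tool_pos: [0.6122, 0.028, 0.2293]
tool_rot: [-0.001, 0.716, 0.698, -0.001]
contact_force: [0.6, -0.3, -0.3]
gripper_width: 0.999
grasp_force: 0.0
```

play_rows --series '[[[-0.025,-0.02,0,0,0,-7.95,1],[-0.025,-0.02,0,0,0,-7.95,1],[-0.025,-0.02,0,0,0,-7.95,1],[-0.025,-0.02,0,0,0,-7.95,1],[-0.02,-0.03,-0.015,0,0,-7.95,1],[-0.015,-0.03,-0.015,0,0,-7.95,1],[-0.015,-0.03,-0.02,0,0,-7.95,1],[-0.015,-0.03,-0.02,0,0,-7.95,1],[-0.015,-0.03,-0.02,0,0,-7.95,1],[-0.015,-0.03,-0.02,0,0,-7.95,1]]]'

```text
time: 14.8
tool_pos: [0.4173, -0.2331, 0.119]
tool_rot: [0.0, 0.997, 0.077, 0.0]
contact_force: [0.9, -1.0, -0.1]
gripper_width: 1.0
grasp_force: 0.0
```

play_rows --series '[[[-0.01,-0.023,0,0,0,-7.95,1],[-0.01,-0.023,0,0,0,-7.95,1],[0,0,0,0,0,0,1],[0,0,0,0,0,0,1],[0,0,0,0,0,0,1]]]'

```text
time: 15.3
tool_pos: [0.3985, -0.2773, 0.1197]
tool_rot: [-0.0, 0.998, -0.058, 0.0]
contact_force: [1.0, -0.8, 0.5]
gripper_width: 1.001
grasp_force: 0.0
```

```bash
cat > look.py <<'E'
from seg import *; import sys
n=sys.argv[1]
f=grab('scene')
cv2.imwrite('pics/%s.png'%n,cv2.resize(f['frame'][120:290,110:390],(800,486),interpolation=cv2.INTER_CUBIC))
f=grab('top'); print(*[r for r in loaves(f) if .035<r[3]<.07],sep='\n')
cv2.imwrite('pics/%st.png'%n,cv2.resize(f['frame'][155:265,140:380],(800,367),interpolation=cv2.INTER_CUBIC))
s=manip.state(); q=s['tool_rot']; print(s['tool_pos'].round(4) if hasattr(s['tool_pos'],'round') else s['tool_pos'],'yang',np.degrees(np.arctan2(q[2]**2-q[1]**2,2*q[1]*q[2])).round(2),s['gripper_width'],s['contact_force'])
E
python3 look.py s3
```

```text
[ 3.65100e-01 -2.74000e-01  5.78000e-02  5.68000e-02  8.58172e+01]
[ 0.405  -0.4034  0.1471  0.0597 -7.3573]
[ 0.5745 -0.2795  0.1486  0.0549 -4.8326]
[ 0.3986 -0.2772  0.1198] yang -96.67 0.9963743263845729 [0.45536991 0.02388413 0.02244747]
```

View pics/s3.png

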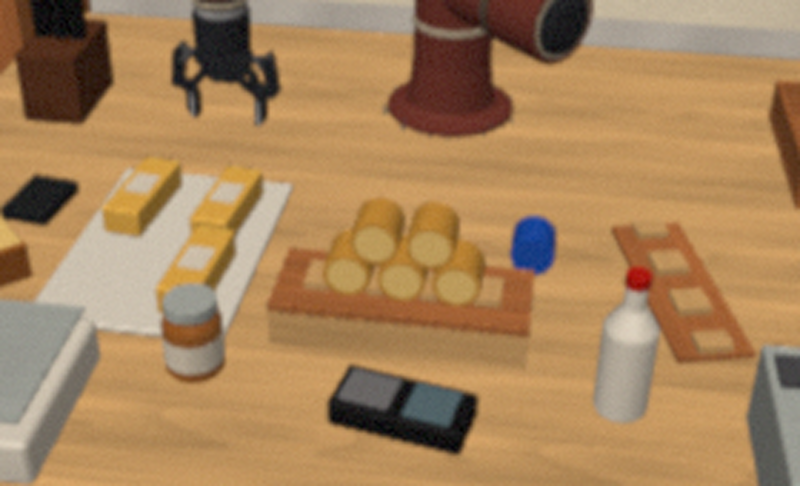

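Crop: both gap drums sit well at (378,230) and (434,232). The loaves are unmoved, and the gripper is above the loaf at (225,195).

play_rows --series '[[[-0.001,-0.001,-0.03,0,0,0,1],[0,0,-0.03,0,0,0,1],[0,0,-0.025,0,0,0,1],[0,0,-0.015,0,0,0,1],[0,0,0,0,0,0,1],[0,0,0,0,0,0,0.3],[0,0,0,0,0,0,0.3],[0,0,0,0,0,0,0.3],[0,0,0,0,0,0,0.3],[0,0,0,0,0,0,0.3]]]'

```text
time: 16.4
tool_pos: [0.3991, -0.2799, 0.0228]
tool_rot: [0.001, 0.998, -0.059, 0.002]
contact_force: [0.8, 3.7, 8.7]
gripper_width: 0.301
grasp_force: 4.4
```

play_rows --series '[[[0,0,0,0,0,0,0.3],[0,0,0,0,0,0,0.3]]]'

```text
time: 16.6
tool_pos: [0.3991, -0.2799, 0.0227]
tool_rot: [0.001, 0.998, -0.059, 0.002]
contact_force: [-1.0, 3.5, 8.9]
gripper_width: 0.302
grasp_force: 4.4
```

```bash
python3 look.py s4
```

```text
[ 3.61300e-01 -2.69800e-01  7.02000e-02  4.18000e-02  5.77627e+01]
[ 0.4051 -0.4038  0.1469  0.0587 -7.357 ]
[ 0.5744 -0.2795  0.1486  0.0549 -4.7917]
[ 0.3991 -0.2799  0.0228] yang -96.8 0.3010193012580233 [0.24921228 3.34996881 7.83819283]
```

View pics/s4.png

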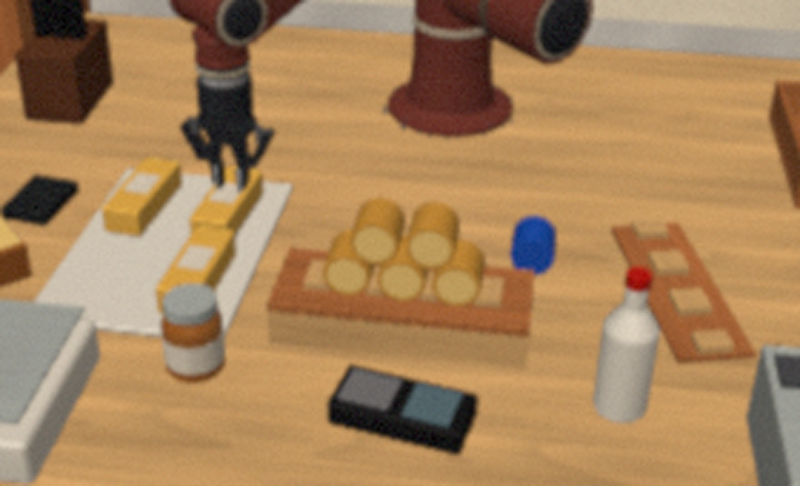

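```bash
python3 - <<'E'
from seg import *
f=grab('scene')
for z in(.0228,.052): print((proj(f,[[.399,-.28,z]])-[110,120])*2.857)
l=[(x,y,z) for z in(.010,.052) for x,y in((.3345,-.243),(.3275,-.299),(.483,-.317),(.49,-.2615))]
print(((proj(f,l)-[110,120])*2.857).round())
cv2.imwrite('pics/z4.png',cv2.resize(f['frame'][150:215,160:225],(600,600),interpolation=cv2.INTER_CUBIC))
E
```

```text
[[231.17487543 201.85087389]]
[[229.9698425  184.47372187]]
[[267. 188.]
 [231. 183.]
 [191. 239.]
 [229. 245.]
 [265. 164.]
 [229. 159.]
 [189. 214.]
 [227. 220.]]
```

View pics/z4.png

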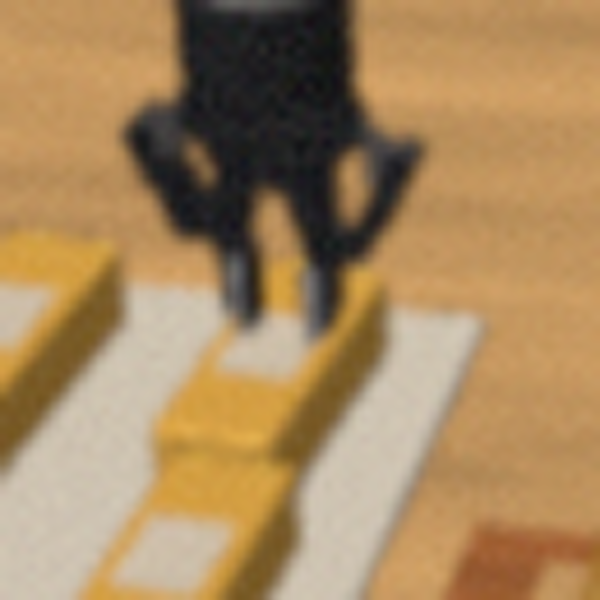

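```bash
python3 - <<'E'
from seg import *
f=grab('scene')
for z in(.12,.133,.15,.16): print(z,((proj(f,[[.4,-.32,z],[.398,-.235,z]])-[110,120])*2.857).round().tolist())
s=manip.state(); print(s['tool_pos'],s['contact_force'],s['grasp_force'])
E
```

```text
0.12 [[199.0, 141.0], [259.0, 145.0]]
0.133 [[198.0, 133.0], [258.0, 137.0]]
0.15 [[197.0, 122.0], [258.0, 126.0]]
0.16 [[197.0, 116.0], [258.0, 119.0]]
[ 0.39911705 -0.27986939  0.02275776] [0.08095954 3.56732022 8.98507575] 4.419710960355587
```

play_rows --series '[[[0,0,0,0,0,0,1],[0,0,0,0,0,0,1],[0,0,0,0,0,0,1],[0,0,0,0,0,0,1],[0,0,0,0,0,0,1],[0,0,0,0,0,0,1]]]'

```text
time: 17.4
tool_pos: [0.3971, -0.2789, 0.0196]
tool_rot: [-0.0, 0.998, -0.059, -0.0]
contact_force: [-0.6, -0.5, -0.2]
gripper_width: 0.996
grasp_force: 0.0
```

```bash
python3 - <<'E'
from seg import *
f=grab('scene')
cv2.imwrite('pics/z5.png',cv2.resize(f['frame'][150:215,160:225],(600,600),interpolation=cv2.INTER_CUBIC))
E
```

```text
(no output)
```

View pics/z5.png

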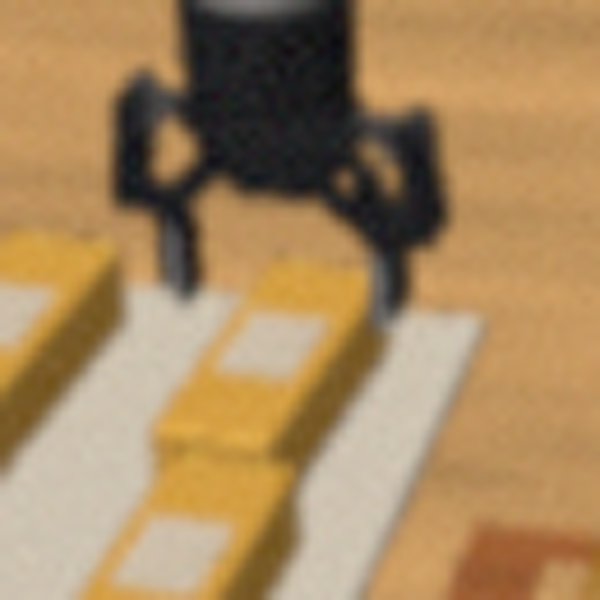

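Crop: the open fingertips at (182,290) and (390,315) hang at about the height of the loaf's top, so they really are about 30 mm above the reported TCP. The close passed over the loaf. I go lower in small steps, watching the force.

play_rows --series '[[[0,0,-0.006,0,0,0,1],[0,0,-0.006,0,0,0,1],[0,0,0,0,0,0,1]]]'

```text
time: 17.75
tool_pos: [0.3963, -0.2781, 0.0063]
tool_rot: [-0.001, 0.998, -0.059, -0.001]
contact_force: [-0.6, 0.7, 0.0]
gripper_width: 0.999
grasp_force: 0.0
```

play_rows --series '[[[0,0,-0.004,0,0,0,1],[0,0,-0.004,0,0,0,1],[0,0,0,0,0,0,1]]]'

```text
time: 18.05
tool_pos: [0.3968, -0.2786, -0.001]
tool_rot: [-0.0, 0.998, -0.059, -0.001]
contact_force: [-0.5, 0.6, 0.1]
gripper_width: 0.996
grasp_force: 0.0
```

```bash
python3 - <<'E'
from seg import *
f=grab('scene')
cv2.imwrite('pics/z6.png',cv2.resize(f['frame'][150:215,160:225],(600,600),interpolation=cv2.INTER_CUBIC))
s=manip.state(); print(s['tool_pos'],s['contact_force'],s['joint_pos'])
E
```

```text
[ 0.39699418 -0.27873612 -0.00062633] [ 1.01742663 -0.83713006  0.78534129] [-7.65738969e-01 -5.86324250e-02  2.08779787e+00  4.36729910e-05
  1.11322384e+00  9.23602876e-01]
```

View pics/z6.png

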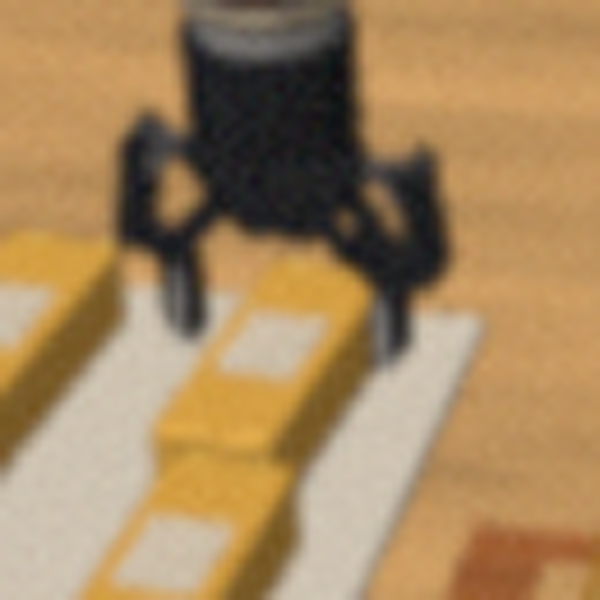

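Crop: tips at (185,330) and (388,355) now straddle the loaf about halfway down, with no contact. Closing.

play_rows --series '[[[0,0,-0.003,0,0,0,1],[0,0,0,0,0,0,0.3],[0,0,0,0,0,0,0.3],[0,0,0,0,0,0,0.3],[0,0,0,0,0,0,0.3],[0,0,0,0,0,0,0.3],[0,0,0,0,0,0,0.3],[0,0,0,0,0,0,0.3]]]'

```text
time: 18.9
tool_pos: [0.3976, -0.2796, -0.0026]
tool_rot: [0.001, 0.998, -0.059, 0.0]
contact_force: [-0.2, -1.4, 3.8]
gripper_width: 0.639
grasp_force: 67.3
```

play_rows --series '[[[0,0,0.02,0,0,0,0.3],[0,0,0.04,0,0,0,0.3],[0.006,0.045,0,0,0,0.8,0.3],[0.006,0.045,0,0,0,0.8,0.3],[0.006,0.045,0,0,0,0.8,0.3],[0.006,0.045,0,0,0,0.8,0.3],[0.006,0.045,0,0,0,0.8,0.3],[0.006,0.045,0,0,0,0.8,0.3],[0.006,0.045,0,0,0,0.8,0.3],[0,0,0,0,0,0,0.3]]]'

```text
time: 19.9
tool_pos: [0.4369, 0.0411, 0.0546]
tool_rot: [-0.002, 1.0, -0.007, -0.002]
contact_force: [-0.4, -1.0, -4.4]
gripper_width: 0.638
grasp_force: 66.8
```

play_rows --series '[[[0,0,-0.02,0,0,0,0.3],[0,0,-0.02,0,0,0,0.3],[0,0,-0.015,0,0,0,0.3],[0,0,0,0,0,0,0.3],[0,0,0,0,0,0,0.3]]]'

```text
time: 20.4
tool_pos: [0.4377, 0.0359, 0.0007]
tool_rot: [-0.0, 1.0, -0.011, -0.002]
contact_force: [0.3, -0.3, -4.5]
gripper_width: 0.639
grasp_force: 66.6
```

```bash
python3 look.py s7
```

```text
[ 0.4048 -0.405   0.1471  0.057  -7.1269]
[ 0.5744 -0.2796  0.1485  0.0548 -4.8326]
[0.4396 0.0358 0.0023] yang -91.21 0.6457541797315537 [ 0.42168033  0.35982198 -4.84225731]
```

View pics/s7t.png

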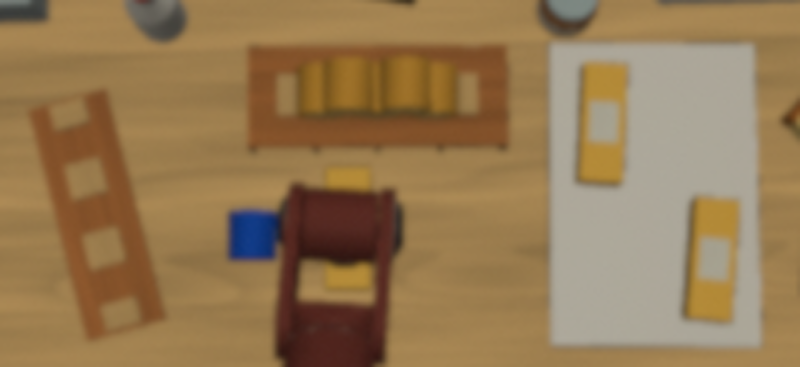

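Top crop: loaf front edge at (349,170), lined up between the lane walls at (316,148) and (377,148), with maybe 2 mm to correct. Lowering and inserting.

play_rows --series '[[[0,0.002,-0.008,0,0,0,0.3],[0,0,-0.005,0,0,0,0.3],[0.01,0,0,0,0,0,0.3],[0.015,0,0,0,0,0,0.3],[0.015,0,0,0,0,0,0.3],[0.012,0,0,0,0,0,0.3],[0.01,0,0,0,0,0,0.3],[0,0,0,0,0,0,0.3],[0,0,0,0,0,0,0.3]]]'

```text
time: 21.4
tool_pos: [0.5009, 0.0381, -0.0115]
tool_rot: [-0.0, 1.0, -0.01, -0.001]
contact_force: [0.3, 0.2, -5.1]
gripper_width: 0.645
grasp_force: 66.9
```

play_rows --series '[[[0,0,0,0,0,0,0.9],[0,0,0,0,0,0,0.9],[0,0,0,0,0,0,0.9],[0,0,0.025,0,0,0,0.9],[0,0,0.04,0,0,0,0.6],[-0.03,0,0,0,0,0,0.3],[-0.03,0,0,0,0,0,0.3],[-0.03,0,0,0,0,0,0.3],[-0.005,0,0,0,0,0,0.3],[0,0,0,0,0,0,0.3]]]'

```text
time: 22.4
tool_pos: [0.4062, 0.038, 0.0542]
tool_rot: [0.0, 1.0, -0.01, 0.001]
contact_force: [0.1, 0.1, 0.4]
gripper_width: 0.299
grasp_force: 0.0
```

play_rows --series '[[[0,0,-0.03,0,0,0,0.3],[0,0,-0.02,0,0,0,0.3],[0,0,-0.01,0,0,0,0.3],[0,0,0,0,0,0,0.3],[0.01,0,0,0,0,0,0.3],[0.01,0,0,0,0,0,0.3],[0.01,0,0,0,0,0,0.3],[0.01,0,0,0,0,0,0.3],[0,0,0,0,0,0,0.3]]]'

```text
time: 23.3
tool_pos: [0.4486, 0.0379, -0.0054]
tool_rot: [0.0, 1.0, -0.01, 0.001]
contact_force: [0.4, -0.5, -0.4]
gripper_width: 0.3
grasp_force: 0.0
```

```bash
python3 look.py s8; python3 - <<'E'
import cv2,numpy as np
a=cv2.imread('pics/s8.png');b=cv2.imread('pics/s8t.png')
cv2.imwrite('pics/s8c.png',cv2.resize(np.vstack([a[60:380,200:700],cv2.resize(b[20:340,150:650],(500,320))]),(600,768))[:600] if 0 else np.vstack([a[80:380,150:700],b[20:320,150:700]]))
E
```

```text
[ 0.4048 -0.4051  0.1469  0.0569 -7.0898]
[ 0.5744 -0.2795  0.1485  0.0549 -4.8751]
[ 0.4472  0.038  -0.0059] yang -91.19 0.3033014550681718 [-0.4247157  -0.40362663  0.80196197]
```

View pics/s8c.png

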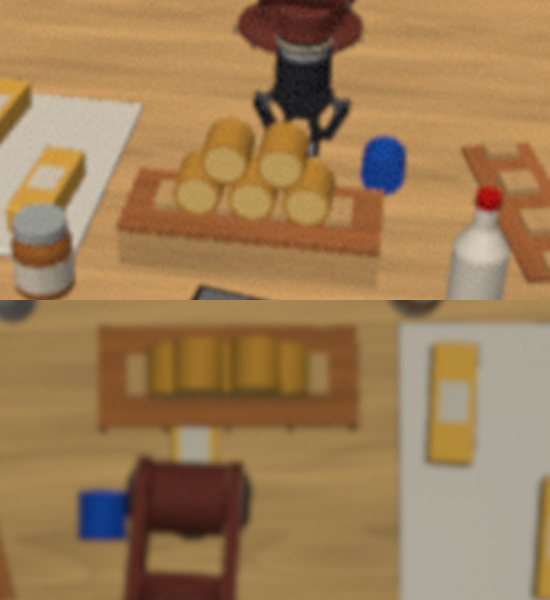

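The label at (195,445) now sits right at the deck edge, so the loaf is being pushed in. Its friction shows only while it moves. Continuing.

play_rows --series '[[[0.008,0,0,0,0,0,0.3],[0.008,0,0,0,0,0,0.3],[0.008,0,0,0,0,0,0.3],[0.008,0,0,0,0,0,0.3],[0.008,0,0,0,0,0,0.3],[0.005,0,0,0,0,0,0.3],[0.004,0,0,0,0,0,0.3],[0,0,0,0,0,0,0.3]]]'

```text
time: 24.2
tool_pos: [0.4963, 0.038, -0.0059]
tool_rot: [0.0, 1.0, -0.01, 0.001]
contact_force: [0.7, 0.0, -0.3]
gripper_width: 0.3
grasp_force: 0.0
```

play_rows --series '[[[0.003,0,0,0,0,0,0.3],[0.003,0,0,0,0,0,0.3],[0.002,0,0,0,0,0,0.3],[0,0,0,0,0,0,0.3]]]'

```text
time: 24.6
tool_pos: [0.5037, 0.038, -0.006]
tool_rot: [-0.0, 1.0, -0.01, 0.0]
contact_force: [-2.7, -0.1, 2.0]
gripper_width: 0.302
grasp_force: 1.2
```

play_rows --series '[[[0.003,0,0,0,0,0,0.3],[0.002,0,0,0,0,0,0.3],[0,0,0,0,0,0,0.3]]]'

```text
time: 24.9
tool_pos: [0.5088, 0.038, -0.0062]
tool_rot: [-0.0, 1.0, -0.01, 0.0]
contact_force: [-1.6, 0.4, 0.5]
gripper_width: 0.303
grasp_force: 0.8
```

play_rows --series '[[[0.003,0,0,0,0,0,0.3],[0,0,0,0,0,0,0.3],[0,0,0,0,0,0,0.3]]]'

```text
time: 25.2
tool_pos: [0.5096, 0.038, -0.0065]
tool_rot: [0.0, 1.0, -0.01, -0.002]
contact_force: [-9.0, -0.5, 6.6]
gripper_width: 0.298
grasp_force: 4.5
```

play_rows --series '[[[0.003,0,0,0,0,0,0.3],[0,0,0,0,0,0,0.3],[0,0,0,0,0,0,0.3]]]'

```text
time: 25.5
tool_pos: [0.5093, 0.0381, -0.007]
tool_rot: [0.0, 1.0, -0.01, -0.006]
contact_force: [-19.1, -0.2, 13.7]
gripper_width: 0.299
grasp_force: 9.6
```

Back panel reached (it stalls at 19 N). Next is the loaf at (0.574,-0.280) for lane 2.

play_rows --series '[[[-0.02,0,0,0,0,0,0.3],[-0.02,0,0,0,0,0,0.3],[0,0,0.045,0,0,0,0.6],[0,-0.04,0.04,0,0,0,1],[0,-0.048,0.01,0,0,0,1],[0,-0.048,0.01,0,0,0,1],[0,-0.048,0,0,0,-1,1],[0,-0.048,0,0,0,-1,1],[0,-0.048,0,0,0,-1,1],[0.03,-0.036,0,0,0,-0.65,1]]]'

```text
time: 26.5
tool_pos: [0.5033, -0.2768, 0.0944]
tool_rot: [0.001, 0.999, -0.044, 0.001]
contact_force: [1.0, 0.2, -0.0]
gripper_width: 1.0
grasp_force: 0.0
```

play_rows --series '[[[0.03,0,0,0,0,0,1],[0.025,0,0,0,0,0,1],[0,0,0,0,0,0,1],[0,0,0,0,0,0,1]]]'

```text
time: 26.9
tool_pos: [0.5597, -0.2736, 0.094]
tool_rot: [0.0, 0.999, -0.042, 0.0]
contact_force: [-0.6, 0.6, -0.7]
gripper_width: 1.0
grasp_force: 0.0
```

```bash
python3 look.py s9
```

```text
[ 0.4048 -0.405   0.147   0.057  -7.1269]
[ 5.37400e-01 -2.76700e-01  6.36000e-02  3.67000e-02  6.78075e+01]
[ 0.5588 -0.2732  0.094 ] yang -94.84 0.9995786450697206 [-0.54600637  0.94269081 -0.52415811]
```

play_rows --series '[[[0.0005,-0.0045,-0.02,0,0,0,1],[0,0,-0.03,0,0,0,1],[0,0,-0.025,0,0,0,1],[0,0,-0.015,0,0,0,1],[0,0,-0.007,0,0,0,1],[0,0,0,0,0,0,1],[0,0,0,0,0,0,0.3],[0,0,0,0,0,0,0.3],[0,0,0,0,0,0,0.3],[0,0,0,0,0,0,0.3]]]'

```text
time: 28.0
tool_pos: [0.5612, -0.2789, -0.0006]
tool_rot: [0.001, 0.999, -0.042, 0.002]
contact_force: [-0.6, -0.3, 6.8]
gripper_width: 0.638
grasp_force: 67.3
```

play_rows --series '[[[0,0,0,0,0,0,0.3],[0,0,0,0,0,0,0.3]]]'

```text
time: 28.2
tool_pos: [0.5612, -0.2789, -0.0006]
tool_rot: [0.001, 0.999, -0.042, 0.002]
contact_force: [0.1, -0.7, 6.4]
gripper_width: 0.639
grasp_force: 67.3
```

play_rows --series '[[[0,0,0.02,0,0,0,0.3],[0,0,0.04,0,0,0,0.3],[-0.04,0,0,0,0,0,0.3],[-0.04,0.01,0,0,0,0.6,0.3],[-0.04,0.03,0,0,0,0.6,0.3],[-0.002,0.045,0,0,0,0.6,0.3],[0,0.045,0,0,0,0.6,0.3],[0,0.045,0,0,0,0.6,0.3],[0,0.045,0,0,0,0.6,0.3],[0,0.019,0,0,0,0,0.3]]]'

```text
time: 29.2
tool_pos: [0.4361, -0.0355, 0.0561]
tool_rot: [-0.001, 1.0, -0.009, -0.001]
contact_force: [-0.4, -1.0, -3.5]
gripper_width: 0.64
grasp_force: 66.4
```

play_rows --series '[[[0,0,-0.02,0,0,0,0.3],[0,0,-0.02,0,0,0,0.3],[0,0,-0.015,0,0,0,0.3],[0,0,0,0,0,0,0.3],[0,0,0,0,0,0,0.3]]]'

```text
time: 29.7
tool_pos: [0.4371, -0.0386, 0.0018]
tool_rot: [-0.0, 1.0, -0.011, -0.001]
contact_force: [-0.3, -0.9, -3.0]
gripper_width: 0.641
grasp_force: 66.3
```

```bash
python3 look.py s10
```

```text
[ 0.4048 -0.405   0.1468  0.057  -7.1269]
[ 0.4384 -0.039   0.0031] yang -91.25 0.6386954656064209 [-0.82458135  0.32880012 -2.0432626 ]
```

View pics/s10t.png

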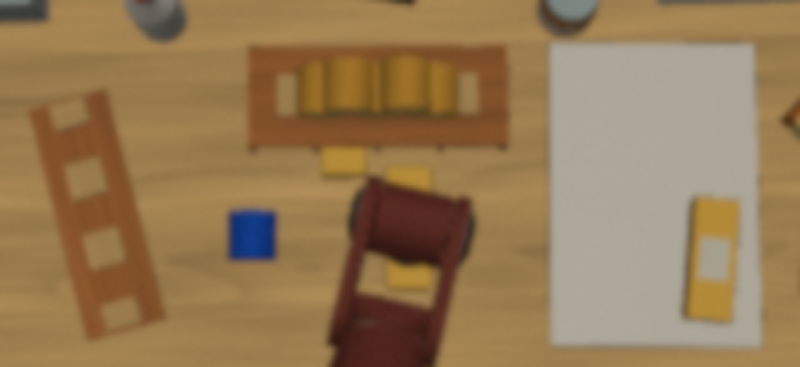

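Top crop: the first loaf is in lane 3, sticking out at (344,162). The held loaf's front is at (409,170), centred on lane 2 (377–440).

play_rows --series '[[[0,0,-0.007,0,0,0,0.3],[0,0,-0.005,0,0,0,0.3],[0.01,0,0,0,0,0,0.3],[0.014,0,0,0,0,0,0.3],[0.015,0,0,0,0,0,0.3],[0.012,0,0,0,0,0,0.3],[0.008,0,0,0,0,0,0.3],[0,0,0,0,0,0,0.3],[0,0,0,0,0,0,0.3]]]'

```text
time: 30.7
tool_pos: [0.4963, -0.0387, -0.0102]
tool_rot: [-0.0, 1.0, -0.011, -0.001]
contact_force: [0.1, -1.1, -3.3]
gripper_width: 0.641
grasp_force: 66.4
```

Release with a partial opening, rise, go behind and push. Rear end expected near x = 0.436.

play_rows --series '[[[0,0,0,0,0,0,0.78],[0,0,0,0,0,0,0.78],[0,0,0,0,0,0,0.78],[0,0,0.025,0,0,0,0.78],[0,0,0.04,0,0,0,0.6],[-0.03,0,0,0,0,0,0.3],[-0.03,0,0,0,0,0,0.3],[-0.03,0,0,0,0,0,0.3],[-0.005,0,0,0,0,0,0.3],[0,0,0,0,0,0,0.3]]]'

```text
time: 31.7
tool_pos: [0.4016, -0.0389, 0.0554]
tool_rot: [0.0, 1.0, -0.011, 0.001]
contact_force: [0.3, -0.1, -0.3]
gripper_width: 0.302
grasp_force: 0.0
```

play_rows --series '[[[0,0,-0.03,0,0,0,0.3],[0,0,-0.02,0,0,0,0.3],[0,0,-0.011,0,0,0,0.3],[0,0,0,0,0,0,0.3],[0.01,0,0,0,0,0,0.3],[0.01,0,0,0,0,0,0.3],[0.01,0,0,0,0,0,0.3],[0.01,0,0,0,0,0,0.3],[0.01,0,0,0,0,0,0.3],[0.01,0,0,0,0,0,0.3]]]'

```text
time: 32.7
tool_pos: [0.4626, -0.0388, -0.0057]
tool_rot: [-0.0, 1.0, -0.011, -0.0]
contact_force: [-3.2, -0.1, 2.3]
gripper_width: 0.302
grasp_force: 1.4
```

play_rows --series '[[[0.008,0,0,0,0,0,0.3],[0.008,0,0,0,0,0,0.3],[0.008,0,0,0,0,0,0.3],[0.006,0,0,0,0,0,0.3],[0.004,0,0,0,0,0,0.3],[0,0,0,0,0,0,0.3]]]'

```text
time: 33.3
tool_pos: [0.4966, -0.0389, -0.0057]
tool_rot: [0.0, 1.0, -0.011, 0.001]
contact_force: [0.0, -0.1, -0.1]
gripper_width: 0.299
grasp_force: 0.0
```

play_rows --series '[[[0.004,0,0,0,0,0,0.3],[0.003,0,0,0,0,0,0.3],[0.003,0,0,0,0,0,0.3],[0.002,0,0,0,0,0,0.3],[0,0,0,0,0,0,0.3],[0,0,0,0,0,0,0.3]]]'

```text
time: 33.9
tool_pos: [0.5082, -0.0389, -0.0057]
tool_rot: [0.0, 1.0, -0.011, 0.001]
contact_force: [-0.6, -0.2, -1.4]
gripper_width: 0.302
grasp_force: 0.0
```

play_rows --series '[[[0.003,0,0,0,0,0,0.3],[0,0,0,0,0,0,0.3],[0,0,0,0,0,0,0.3]]]'

```text
time: 34.2
tool_pos: [0.508, -0.0388, -0.0062]
tool_rot: [-0.0, 1.0, -0.011, -0.004]
contact_force: [-10.1, -0.6, 7.9]
gripper_width: 0.3
grasp_force: 5.2
```

play_rows --series '[[[0.002,0,0,0,0,0,0.3],[0,0,0,0,0,0,0.3],[0,0,0,0,0,0,0.3]]]'

```text
time: 34.5
tool_pos: [0.5078, -0.0387, -0.0065]
tool_rot: [-0.0, 1.0, -0.011, -0.006]
contact_force: [-17.4, -0.7, 13.2]
gripper_width: 0.3
grasp_force: 8.6
```

Seated. Now the last loaf.

play_rows --series '[[[-0.02,0,0,0,0,0,0.3],[-0.02,0,0,0,0,0,0.3],[0,0,0.045,0,0,0,0.6],[-0.01,-0.035,0.04,0,0,-0.8,1],[-0.012,-0.047,0.01,0,0,-0.8,1],[-0.012,-0.047,0.01,0,0,-0.85,1],[-0.012,-0.047,0,0,0,-0.85,1],[-0.012,-0.047,0,0,0,-0.85,1],[-0.012,-0.047,0,0,0,-0.85,1],[-0.013,-0.047,0,0,0,-0.85,1]]]'

```text
time: 35.5
tool_pos: [0.3901, -0.3555, 0.0967]
tool_rot: [0.001, 0.998, -0.062, 0.001]
contact_force: [1.2, 0.9, 1.9]
gripper_width: 1.0
grasp_force: 0.0
```

play_rows --series '[[[0,-0.047,0,0,0,0,1],[0,0,0,0,0,0,1],[0,0,0,0,0,0,1],[0,0,0,0,0,0,1]]]'

```text
time: 35.9
tool_pos: [0.3906, -0.3994, 0.096]
tool_rot: [-0.0, 0.998, -0.062, 0.0]
contact_force: [-0.1, 0.4, -0.5]
gripper_width: 1.001
grasp_force: 0.0
```

```bash
python3 look.py s11
```

```text
[  0.4553  -0.3971   0.0724   0.0397 -38.2324]
[ 0.5155 -0.2256  0.4697  0.0651 -2.2019]
[ 0.3908 -0.399   0.0961] yang -97.01 1.0020145317475269 [ 0.07500304 -1.13828169  0.37388659]
```

View pics/s11.png

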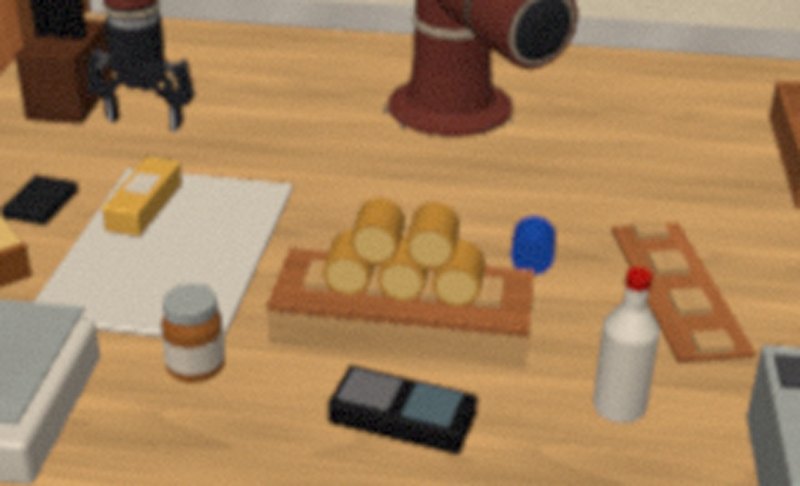

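Crop: the pyramid is intact. The last loaf at (143,195) hasn't moved and the gripper is above it, so I grasp.

play_rows --series '[[[-0.0005,-0.004,-0.02,0,0,0,1],[0,0,-0.03,0,0,0,1],[0,0,-0.025,0,0,0,1],[0,0,-0.015,0,0,0,1],[0,0,-0.008,0,0,0,1],[0,0,0,0,0,0,1],[0,0,0,0,0,0,0.3],[0,0,0,0,0,0,0.3],[0,0,0,0,0,0,0.3],[0,0,0,0,0,0,0.3]]]'

```text
time: 37.0
tool_pos: [0.391, -0.4057, 0.0002]
tool_rot: [0.001, 0.998, -0.062, 0.001]
contact_force: [-0.3, -0.2, 6.2]
gripper_width: 0.642
grasp_force: 67.2
```

play_rows --series '[[[0,0,0,0,0,0,0.3],[0,0,0,0,0,0,0.3]]]'

```text
time: 37.2
tool_pos: [0.391, -0.4057, 0.0002]
tool_rot: [0.001, 0.998, -0.062, 0.001]
contact_force: [-0.6, -0.3, 5.8]
gripper_width: 0.64
grasp_force: 67.3
```

play_rows --series '[[[0,0,0.02,0,0,0,0.3],[0,0,0.04,0,0,0,0.3],[0.006,0.04,0,0,0,0.8,0.3],[0.006,0.04,0,0,0,0.8,0.3],[0.006,0.04,0,0,0,0.8,0.3],[0.006,0.04,0,0,0,0.8,0.3],[0.006,0.042,0,0,0,0.8,0.3],[0.006,0.042,0,0,0,0.9,0.3],[0.009,0.042,0,0,0,0.9,0.3],[0,0,0,0,0,0,0.3]]]'

```text
time: 38.2
tool_pos: [0.4342, -0.1136, 0.0569]
tool_rot: [-0.001, 1.0, -0.008, -0.001]
contact_force: [0.0, -1.1, -3.0]
gripper_width: 0.642
grasp_force: 66.1
```

play_rows --series '[[[0,0,-0.02,0,0,0,0.3],[0,0,-0.02,0,0,0,0.3],[0,0,-0.015,0,0,0,0.3],[0,0,0,0,0,0,0.3],[0,0,0,0,0,0,0.3]]]'

```text
time: 38.7
tool_pos: [0.4344, -0.1184, 0.0028]
tool_rot: [-0.0, 1.0, -0.012, -0.001]
contact_force: [-0.1, -0.1, -2.3]
gripper_width: 0.642
grasp_force: 66.0
```

```bash
python3 look.py s12; python3 - <<'E'
from seg import *
f=grab('top')
for p in blobs(f,(15,110,100),(24,255,255),(225,197,300,245),10): print(p.min(0).round(1),p.max(0).round(1),p.mean(0).round(1))
E
```

```text
[ 0.4356 -0.1188  0.0041] yang -91.32 0.6408263297688425 [-0.82922284  0.09761629 -2.94127385]
[295.1 235.4] [299.4 244.4] [298.  240.6]
[266.6 228.4] [291.1 244.4] [279.  237.5]
[224.6 196.6] [299.4 244.4] [258.3 215.4]
```

play_rows --series '[[[0,0.0015,-0.0075,0,0,0,0.3],[0,0,-0.005,0,0,0,0.3],[0.01,0,0,0,0,0,0.3],[0.014,0,0,0,0,0,0.3],[0.015,0,0,0,0,0,0.3],[0.012,0,0,0,0,0,0.3],[0.008,0,0,0,0,0,0.3],[0,0,0,0,0,0,0.3],[0,0,0,0,0,0,0.3]]]'

```text
time: 39.75
tool_pos: [0.4938, -0.1166, -0.0096]
tool_rot: [-0.0, 1.0, -0.011, -0.0]
contact_force: [0.4, 0.3, -1.4]
gripper_width: 0.637
grasp_force: 66.2
```

play_rows --series '[[[0,0,0,0,0,0,0.78],[0,0,0,0,0,0,0.78],[0,0,0,0,0,0,0.78],[0,0,0.025,0,0,0,0.78],[0,0,0.04,0,0,0,0.6],[-0.03,0,0,0,0,0,0.3],[-0.03,0,0,0,0,0,0.3],[-0.03,0,0,0,0,0,0.3],[-0.005,0,0,0,0,0,0.3],[0,0,0,0,0,0,0.3]]]'

```text
time: 40.75
tool_pos: [0.3988, -0.1168, 0.0559]
tool_rot: [0.0, 1.0, -0.012, 0.001]
contact_force: [0.3, -0.0, -1.4]
gripper_width: 0.296
grasp_force: 0.0
```

play_rows --series '[[[0,0,-0.03,0,0,0,0.3],[0,0,-0.02,0,0,0,0.3],[0,0,-0.011,0,0,0,0.3],[0,0,0,0,0,0,0.3],[0.01,0,0,0,0,0,0.3],[0.01,0,0,0,0,0,0.3],[0.01,0,0,0,0,0,0.3],[0.01,0,0,0,0,0,0.3],[0.01,0,0,0,0,0,0.3],[0.01,0,0,0,0,0,0.3]]]'

```text
time: 41.75
tool_pos: [0.4598, -0.1167, -0.0052]
tool_rot: [0.0, 1.0, -0.011, -0.0]
contact_force: [-2.6, 0.2, 1.6]
gripper_width: 0.299
grasp_force: 1.5
```

play_rows --series '[[[0.008,0,0,0,0,0,0.3],[0.008,0,0,0,0,0,0.3],[0.008,0,0,0,0,0,0.3],[0.006,0,0,0,0,0,0.3],[0.004,0,0,0,0,0,0.3],[0.004,0,0,0,0,0,0.3],[0,0,0,0,0,0,0.3]]]'

```text
time: 42.45
tool_pos: [0.4978, -0.1168, -0.0053]
tool_rot: [0.0, 1.0, -0.011, 0.001]
contact_force: [-0.1, -1.3, 0.1]
gripper_width: 0.3
grasp_force: 0.0
```

play_rows --series '[[[0.003,0,0,0,0,0,0.3],[0.003,0,0,0,0,0,0.3],[0.002,0,0,0,0,0,0.3],[0,0,0,0,0,0,0.3],[0,0,0,0,0,0,0.3]]]'

```text
time: 42.95
tool_pos: [0.5054, -0.1167, -0.0053]
tool_rot: [0.0, 1.0, -0.011, 0.001]
contact_force: [0.3, 0.1, 0.3]
gripper_width: 0.299
grasp_force: 0.0
```

play_rows --series '[[[0.002,0,0,0,0,0,0.3],[0.002,0,0,0,0,0,0.3],[0,0,0,0,0,0,0.3],[0,0,0,0,0,0,0.3]]]'

```text
time: 43.35
tool_pos: [0.5065, -0.1166, -0.0056]
tool_rot: [-0.0, 1.0, -0.011, -0.003]
contact_force: [-10.5, 0.0, 8.3]
gripper_width: 0.298
grasp_force: 5.3
```

play_rows --series '[[[0.002,0,0,0,0,0,0.3],[0,0,0,0,0,0,0.3],[0,0,0,0,0,0,0.3]]]'

```text
time: 43.65
tool_pos: [0.5063, -0.1166, -0.0058]
tool_rot: [-0.0, 1.0, -0.011, -0.006]
contact_force: [-17.3, -0.3, 13.4]
gripper_width: 0.3
grasp_force: 9.0
```

All three stop on one line (x = 0.5095, 0.5079, 0.5064), so all are at the panel. I retract and check numerically that none was knocked later.

play_rows --series '[[[-0.02,0,0,0,0,0,0.3],[-0.03,0,0,0,0,0,0.3],[-0.02,0,0.045,0,0,0,0.3],[-0.02,-0.03,0.045,0,0,0,0.3],[-0.01,-0.045,0.03,0,0,0,0.3],[0,-0.045,0.02,0,0,0,0.3],[0,-0.045,0,0,0,0,0.3],[0,-0.045,0,0,0,0,0.3],[0,0,0,0,0,0,0.3],[0,0,0,0,0,0,0.3]]]'

```text
time: 44.65
tool_pos: [0.4146, -0.3195, 0.1259]
tool_rot: [-0.0, 1.0, -0.012, 0.0]
contact_force: [0.3, -0.3, -0.8]
gripper_width: 0.299
grasp_force: 0.0
```

```bash
python3 - <<'E'
from seg import *
f=grab('top','end.png')
for p in blobs(f,(18,145,150),(24,255,255),(225,190,300,215),10): print('loaf end',rect(f,p,.042))
for p in blobs(f,(17,160,60),(24,255,255),(220,165,290,198)): print('drums',rect(f,p,.142))
hsv=cv2.cvtColor(f['frame'],cv2.COLOR_BGR2HSV); print(hsv[202,[243,263,282,253]])
# scene change versus start, away from arm
g=grab('scene','ends.png')
import pickle
a=pickle.load(open('top0.pkl','rb'))['frame']; d=cv2.absdiff(a,f['frame']).max(2)
d=cv2.medianBlur((d>40).astype(np.uint8),3); n,_,st,_=cv2.connectedComponentsWithStats(d)
print(st[1:][st[1:,4]>12])
b=pickle.load(open('scene2.pkl','rb'))
E
```

```text
loaf end [ 5.34600e-01 -1.15100e-01  5.64000e-02  3.19000e-02  8.80048e+01]
loaf end [ 5.35400e-01 -3.68000e-02  5.74000e-02  3.40000e-02  8.85506e+01]
loaf end [5.37500e-01 3.90000e-02 5.95000e-02 3.40000e-02 8.88609e+01]
drums [ 6.12500e-01 -4.80000e-03  1.90200e-01  7.27000e-02  8.88747e+01]
[[ 20 175 184]
 [ 20 174 185]
 [ 20 175 185]
 [ 19 131 158]]
[[ 312  173   17   38  474]
 [ 261  174    3    9   19]
 [ 254  204  117  123 4774]
 [ 165  223    7    3   14]
 [ 168  244   11    4   22]
 [  59  264   58   76 2437]
 [ 169  288   74   80 3010]
 [ 121  304   81   80 2624]
 [ 232  319   36   65  805]
 [ 257  319   18   10   67]
 [ 261  351   22   26  202]
 [ 187  355   10   14   52]]
```

All three loaf ends stick out 32–34 mm, the drums are centred on the stand, and no bystander changed. Handing in.

```bash
python3 -c "
from plant import manip
print(manip.job_done())"
```

```text
the job is handed in; nothing more can be done
None
```

I handed the job in at about 45 s: all three loaves are against the back panel in lanes 1–3 and both loose drums sit in the gaps. My last camera check showed no bystander moved, but the hand-in gave no verdict.

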